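# Open the lab discard bin by its side lever and hold it open

## Robot

A 6-joint arm with a two-finger parallel gripper is mounted at the origin on the work surface. World frame = base frame: x ahead of the robot, y to its left, z up, the work surface at z = 0. Lengths are in m, angles in degrees, forces in N, time in s.
With the tool pointing down it reaches from about 0.3 to 0.775 m from the base axis. Payload 14.6 kg.
Tool frame: the origin (TCP) lies midway between the tips of the shut fingers; the grasp point (between the pads) lies 19 mm behind it (ctrl.hold_point_z is the distance from the TCP to the grasp point, in m); z points along the fingers, y is the line along which they close (so a half turn about z gives the same grasp; the last joint's range is limited). The gripper opens to 85 mm and grips with 20 to 120 N. Pads are 22 mm wide; open, the fingers measure 114 mm over their backs; the gripper's body (76 mm by 85 mm) begins 54 mm behind the grasp point. The pads swing forward as they close: fully open they stand 13 mm farther back than shut.
Start: joints at [63.22, 17.183, 87.147, -0, 75.671, -3.816], TCP at [0.215, 0.506, 0.231] pointing down, gripper open.
Joint ranges: [-173.82, 173.82], [-45.26, 126.66], [13.44, 144.39], [-59.66, 239.66], [0, 175.72], [-146.38, 146.38]. Speed limits (degrees/s): [127.2, 127.2, 147.25, 180, 180, 180].

## Interface

Orientations are given as a 3x3 rotation matrix whose columns are the frame's x, y, z axes.
In Python, from rig import ctrl gives the robot as it stands.
- The arm moves only by the tool servo_tool, never from a script. Its argument "series" is a list that holds one entry, the list of rows, each a list of 5 numbers: the shift along the tool's x, y, z in units of 0.5 m (1.0 is 0.5 m), then the turn about the tool's z in units of 90 degrees (1.0 is 90 degrees), then the finger opening in mm, from 0 to 85.4. In form: [[[x, y, z, turn, hand], ...]]. A call has 1 to 8 rows; each row is the pose to reach, as a shift and turn from the pose commanded when the call began, along the tool's axes at that moment; what a row does not reach only later rows make up. A row lasts 1/12 s, in which the tool goes at most 41.7 mm and 7.16 degrees, less where a joint would pass 70% of its speed; a pose out of reach is approached as far as the arm can. A call with a number of a shift or a turn outside -1 to 1 is refused whole. A call with a gripper value outside its range is refused whole. The fingers move at their own pace and stop on an object; the grip force is fixed at half the most. Time passes only in rows, so rows that repeat a pose let the fingers close. It gives the time, the measured TCP pose, the force, the opening and the grip force at its end, in the units of the state.
- ctrl.observe(): the state, without advancing time (a new reading comes with each control period).
- ctrl.camera(name): name is "side" or "top"; returns a dict with "frame" (384x512x3 uint8, red, green, blue), "fx", "fy", "cx", "cy" (pixels), "k1" (the pictures are not rectified: a ray, as slopes to the right and down, at radius r is drawn at 1 + k1 r^2 times it, then the intrinsics apply), "extrinsics" (4x4, takes a point from camera to world coordinates). Camera axes: x right, y up, looking along -z (the intrinsics and any distortion apply to the point x, -y, -z); pixel columns grow to the right and rows downward; lengths in m; the calibration is good to about 2 mm. A picture is of the moment at which its call begins. There is no depth.
- ctrl.close_job(): hands the job in; it is judged then, once.
Trained networks look in the newest picture that a camera, given by its name, has taken for a name from the list of things; names that differ only in an ending like _2 or _b are one class to them, and where a whole thing is asked for, a point or a joint stands for the part that bears it (a point fixed in the world has none). Each returns a list of dicts, best first, with "conf" (0 to 1); they miss things now and then, are a little off and sometimes report something else, mostly with a low value. They report only what shows in the picture. A call takes as long as a camera call.
- ctrl.look_for(label, camera): "extent" ([left, top, right, bottom] in pixels, round what is visible of it).
The state is a dict: "time": time; "joints": joint angles; "joint_vel": joint speeds; "joint_efforts": joint torques, N m; "eef_pos": TCP position; "tool_rot": TCP orientation; "ft_force": force on the tool from outside, world axes, zero at the start; "ft_torque": the same for the moment, N m; "width": opening from 0.0 (shut) to 1.0 (fully open); "gripper_force": force on a finger pad.
Only numpy, scipy, OpenCV 4.12 (cv2) and the standard library are available. Lean on these libraries where they do the work, as an engineer would, in place of code of your own. Each camera call takes 0.05 s, during which the arm holds its last target. There are 200 camera calls.

## Task

A colleague with full hands needs the steel discard bin open: with pushes of the fingers only, nothing pinched or lifted, gently swing the turn-catch at its front a full quarter turn by the upright tab, away from the lever, so that its nose is clear of the lid. Then press the rubber pad at the long end of the side lever down as far as it goes, so that the heavy lid rises fully, and finish while holding it there. Do not touch the dirty lid itself, and leave everything else on the bench where it stands.

Things in the scene. Friction and masses are not known exactly. Their poses are not given: they have to be found in the camera images.
- bin: Steel bin fixed on the bench, 210 deep (x), 240 wide (y), rim at 150 mm. Origin: centre of its underside. Axes, called the bin's frame below: x from its front (catch side, facing roughly to the robot) to its back (lid hinge), y to its left, z up. Over the shut lid (156 mm) rise only the lever on its right side and the catch. Loose things up to 176 mm tall stand around it.
- lid: Heavy steel lid, about 1.3 kg, plate 4 mm thick, 214 deep by 243 wide, its top 156 mm above the bench when shut; a lug on its right side lies over the lever's roller. Not to be touched. Origin: middle of its top face; its hinge line runs along the bin's y, 112 mm behind the origin. When shut its axes are the bin's. Tilts up to about 0.76 rad with the lever at its stop; falls shut by itself.
- lever_angle (a joint): Angle of the lever, rad, from its resting position (0, pad high) to its stop (0.48, pad low). It grows as the long end is pressed down; pressing at the pad takes about 5 to 15 N all the way, then a firm rubber buffer on the bin stops the bar, and the force then climbs by 2 to 3 N per mm at the pad. The lid's weight and a return spring push it back up.
- lever: Straight steel flat bar 335 long, 5 wide, 20 mm high, on the bin's right (-y) side, turning in a vertical plane about a bolt parallel to the bin's y. Its long arm points to the bin's front (-x) and carries the pad; the short arm's roller (85 mm behind the bolt) lies under the lid's lug. At rest the long arm slopes up to the front by 0.45 rad, at its stop it is about level. Origin on the bolt.
- lever_pivot (a point): Axis of the lever's bolt, in the bar's middle plane, fixed on the bin at (-20, -163, 181) mm in the bin's frame.
- lever_pad (a point): Centre of the top face of the ribbed rubber pad (52 by 42 mm) at the long end of the lever; moves with it. 225 mm along the long arm from the pivot and 19 mm square above the bar's centre line: at rest 296 mm above the bench and 194 mm in front of the pivot, at the stop 193 mm above the bench and 225 mm in front. Free space under it.
- catch_angle (a joint): Angle of the turn-catch, rad: at 0 the nose points straight back over the lid and the tail with its tab straight to the front. It grows as the tail swings to the bin's left (+y), clockwise from above, to its stop at 1.57, where the catch lies along the bin's front. Free of the lid from 1.25. Starts at 0 to 0.4, stays where it is left, needs about 1.5 N at the tab.
- catch_pivot (a point): Axis of the catch's upright bolt, at the height of the bar, fixed on the bin at (-132, 30, 162) mm in the bin's frame, 20 mm in front of the shut lid's edge.
- catch: Flat steel bar 14 wide, 5 thick, 162 mm above the bench, turning level about its bolt: nose 45 mm long, tail 50 mm long the other way. On the tail stands an upright tab to push, 28 along the tail, 5 thick, top at 192 mm. Under the tail is free space, but for a bracket (top 148 mm above the bench, within 20 mm of the bolt). Origin on the bolt axis. The lever's pad is 130 mm or more to its right.
- catch_tab (a point): Middle of the top edge of the tab, 36 mm from the bolt axis along the tail, 30 mm above the bar's middle; it moves with the catch.
- bottle_mid: Glass bottle with blue cap, 70 dia by 138 mm, standing to the right of the lever. Leave alone. Origin: centre of its foot.
- petri_dish: Flat round dish, 92 dia by 16 mm, on the bench in front of the bin, towards the robot's right. Leave alone. Origin: centre of its foot.
- tip_box: White box of pipette tips with clear lid, 83 by 122 by 87 mm, left of and in front of the bin. Leave alone. Origin: centre of its foot.
- canister: Upright steel canister, 88 dia by 160 mm. Leave alone. Origin: centre of its foot.
- bottle_big: Glass bottle with blue cap, 86 dia by 176 mm. Leave alone. Origin: centre of its foot.
- bottle_small: Glass bottle with blue cap, 56 dia by 105 mm. Leave alone. Origin: centre of its foot.
- tube_rack: Green rack of capped tubes, 60 by 110 by 68 mm. Leave alone. Origin: centre of its foot.

How it is judged (in metres and radians):
On the way, in this order (a step that is already met when the one before it is completed fails the run):
1. the catch is swung clear while the lid is still shut (value of joint catch_angle above 1.35 rad and angle between lid's own z axis and vertical below 0.05 rad), for 0.2 s.
2. the lid is fully raised by the lever (value of joint lever_angle above 0.4 rad and angle between lid's own z axis and vertical above 0.58 rad), for 0.5 s.
At the end, for the whole second after the job is handed in: The fingers press the lever (more than 1.5 N) and hold it within 0.08 rad (about 18 mm at the pad) of its stop; the lid stands still, tilted up by more than 0.58 rad; the catch is turned to more than 1.35 rad (all of step 2 and angular speed of lid below 0.1 rad/s and value of joint catch_angle above 1.35 rad and contact force between the fingers and lever above 1.5 N); the arm keeps its last pose, push and grip.
It fails at once if the lid is touched by the robot (contact force between any of the arm, the fingers and lid above 0.5 N).
It fails at once if something else on the bench is lifted, carried or shifted by more than 15 mm (distance of any of bottle_mid, petri_dish, tip_box, canister, bottle_big, bottle_small, tube_rack from where it was at the start of the episode above 0.015 m).
It fails at once if the catch is gripped or forced instead of gently pushed (contact force between the fingers and catch above 30 N).
It also fails if it takes over 51 s, if anything falls off the work surface, if the arm or the gripper's body presses on something with over 40 N, if the wrist force passes 120 N, or if a joint passes its speed limit or range.

## Working session

There is one attempt and no reset: what is moved stays moved. The work goes in short steps, Python scripts to look and compute and a tool call to move; the robot and the scene stay as the last step left them, time stands still between calls to the robot, and variables do not carry over. Pictures are saved under pics/ and viewed, at most 10 in all, crops included, and the job is handed in when it is done.

Besides the shell and the picture viewer there is one more tool, called after "Emit:" as name([rows], argument=value, ...), one row to a line, values as JSON. servo_tool: Moves the arm, as the interface text tells. Its arguments: {"type":"object","properties":{"series":{"type":"array","items":{"type":"array","items":{"type":"array","items":{"type":"number"}}}}},"required":["series"]}

```bash
mkdir -p pics
cat > h.py <<'E'
from rig import ctrl
import numpy as np, cv2
def proj(c,P):
    E=np.linalg.inv(c["extrinsics"]); p=(E[:3,:3]@np.atleast_2d(P).T).T+E[:3,3]
    s=np.c_[p[:,0]/-p[:,2],-p[:,1]/-p[:,2]]; s=s*(1+c["k1"]*(s**2).sum(1,keepdims=True))
    return s*[c["fx"],c["fy"]]+[c["cx"],c["cy"]]
def ray(c,uv):
    K=np.array([[c["fx"],0,c["cx"]],[0,c["fy"],c["cy"]],[0,0,1.]])
    s=cv2.undistortPoints(np.array([[uv]],float),K,np.array([c["k1"],0,0,0,0.]))[0,0]
    d=c["extrinsics"][:3,:3]@np.array([s[0],-s[1],-1]); return c["extrinsics"][:3,3],d
def at_z(c,uv,z):
    o,d=ray(c,uv); return o+d*(z-o[2])/d[2]
def tri(rs):
    A=0;b=0
    for o,d in rs:
        d=d/np.linalg.norm(d);M=np.eye(3)-np.outer(d,d);A=A+M;b=b+M@o
    return np.linalg.solve(A,b)
E
python3 - <<'E'
from h import *
import pickle
C={}
for n in("side","top"):
    c=ctrl.camera(n);C[n]=c
    cv2.imwrite(f"pics/{n}0.png",cv2.resize(c["frame"][:,:,::-1],(800,600)))
    print(n,c["extrinsics"].round(3).tolist(),c["fx"],c["cx"],c["cy"],c["k1"])
    for l in "bin lid lever lever_pad catch catch_tab bottle_mid petri_dish tip_box canister bottle_big bottle_small tube_rack".split():
        print(l,[(np.round(r["extent"]).tolist(),round(r["conf"],2)) for r in ctrl.look_for(l,n)[:2]])
pickle.dump(C,open("c0.pkl","wb"))
s=ctrl.observe();print(s)
E
```

```text
side [[0.974, 0.135, -0.181, 0.317], [-0.225, 0.549, -0.805, -1.157], [-0.01, 0.825, 0.565, 1.022], [0.0, 0.0, 0.0, 1.0]] 470.0919639983055 257.0038031832635 188.22282888691467 -0.1213316733828967
bin [([241.0, 173.0, 348.0, 262.0], 0.72)]
lid [([255.0, 170.0, 350.0, 229.0], 0.75)]
lever [([242.0, 203.0, 344.0, 231.0], 0.87)]
lever_pad [([242.0, 199.0, 342.0, 230.0], 0.96), ([199.0, 122.0, 223.0, 161.0], 0.23)]
catch [([240.0, 193.0, 270.0, 200.0], 0.72)]
catch_tab [([239.0, 194.0, 270.0, 200.0], 0.5)]
bottle_mid [([284.0, 257.0, 314.0, 312.0], 0.66)]
petri_dish [([183.0, 306.0, 215.0, 330.0], 0.85)]
tip_box [([214.0, 184.0, 238.0, 222.0], 0.97)]
canister [([200.0, 122.0, 221.0, 161.0], 0.81)]
bottle_big [([164.0, 136.0, 186.0, 183.0], 0.67)]
bottle_small [([224.0, 346.0, 251.0, 384.0], 0.86)]
tube_rack []
top [[-0.023, 0.989, -0.143, 0.357], [-0.999, -0.026, -0.018, 0.006], [-0.021, 0.143, 0.99, 1.539], [0.0, 0.0, 0.0, 1.0]] 413.59041999509736 252.92807294442335 187.91109763770143 -0.03461338295934383
bin [([223.0, 106.0, 338.0, 204.0], 0.71)]
lid [([222.0, 106.0, 304.0, 182.0], 0.6
[... 795 characters left out ...]
  7.56722241e+01, -3.81500893e+00]), 'joint_vel': array([ 0.04828323,  0.09446389, -0.01735664,  0.00757015,  0.00235275,
        0.03136184]), 'joint_efforts': array([ 2.34874215e-04, -5.43356001e+01, -3.61982560e+01, -1.22268871e-04,
        6.54983141e-04, -5.56013458e-05]), 'eef_pos': array([0.21458057, 0.50638945, 0.23127521]), 'tool_rot': array([[-9.20737468e-01,  3.90182668e-01, -3.39066380e-05],
       [ 3.90182669e-01,  9.20737467e-01, -3.89985802e-05],
       [ 1.60025419e-05, -4.91372365e-05, -9.99999999e-01]]), 'ft_force': array([ 0.16051498,  0.50930347, -0.37744446]), 'ft_torque': array([ 0.00899006, -0.01203174,  0.01196898]), 'gripper_force': 0.0, 'width': 1.0017631515802534}
```

View crops.

Run:
```python
import pickle,cv2
C=pickle.load(open("c0.pkl","rb"))
for n,(x,y) in dict(side=(190,130),top=(200,90)).items():
    cv2.imwrite(f"pics/{n}crop.png",cv2.resize(C[n]["frame"][y:y+150,x:x+200,::-1],(800,600),interpolation=cv2.INTER_CUBIC))
```

```text
(no output)
```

View pics/sidecrop.png

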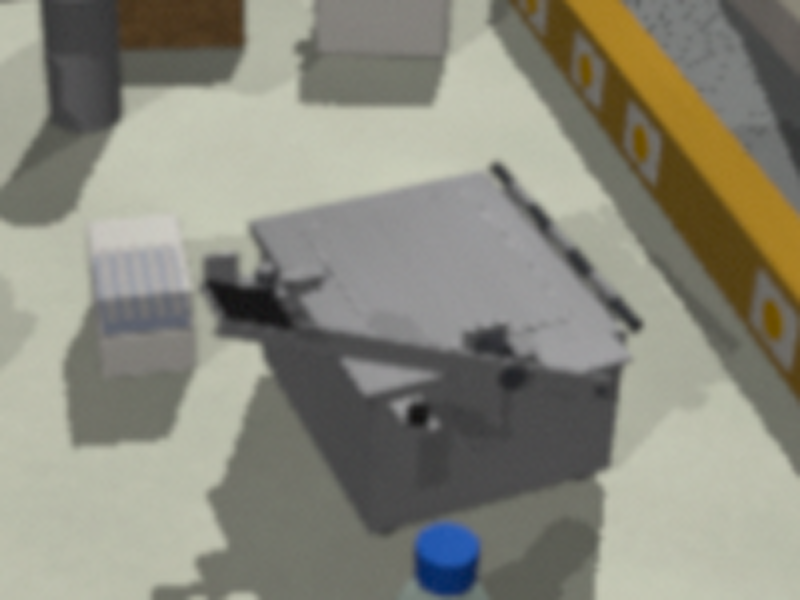

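View pics/topcrop.png

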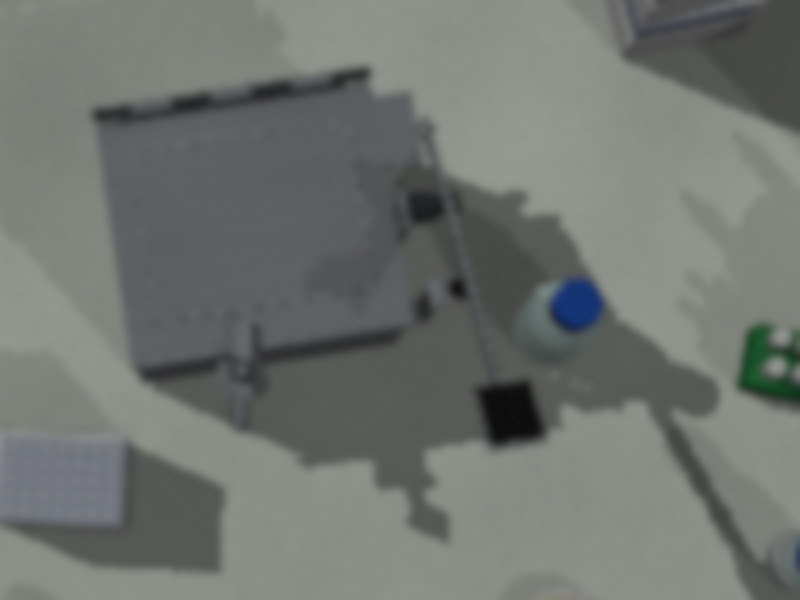

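View pics/side0.png

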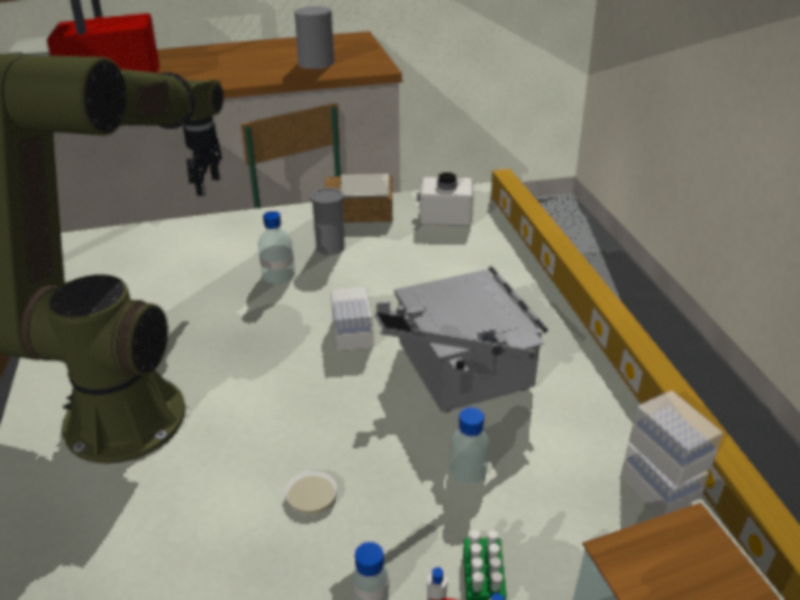

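```bash
cat > fit.py <<'E'
from h import *
import pickle
from scipy.optimize import least_squares
C=pickle.load(open("c0.pkl","rb"))
O=[("top",(140,372),(-112,121.5,156)),("top",(402,330),(-112,-121.5,156)),("top",(511,412),(-214,-163,296)),("top",(98,112),(107,121.5,156)),
("side",(250,303),(-214,-163,296)),("side",(250,222),(-112,121.5,156)),("side",(370,396),(-112,-121.5,156)),("side",(630,355),(102,-121.5,156)),
("side",(487,172),(102,121.5,156))]
px={"top":(200,90),"side":(190,130)}
def W(p,P): 
    c,s=np.cos(p[2]),np.sin(p[2]); return np.array([[c,-s,0],[s,c,0],[0,0,1]])@(np.array(P)/1000)+[p[0],p[1],0]
def res(p): return np.array([proj(C[n],W(p,P))[0]-(np.array(uv)/4+px[n]) for n,uv,P in O])
if __name__=="__main__":
    r=least_squares(lambda p:res(p).ravel(),[.6,0,.2],loss="soft_l1")
    p=r.x;print(p.round(4),np.rad2deg(p[2]));print(res(p).round(1))
    for nm,P in dict(pad=(-214,-163,296),padlow=(-245,-163,193),cp=(-132,30,165)).items():
        print(nm,W(p,P).round(4),[((proj(C[n],W(p,P))[0]-px[n])*4).round() for n in px])
    # catch angle options
    for a in (0,.1,.2,.3,.4):
        t=(-132-36*np.cos(a),30+36*np.sin(a),192); print(a,W(p,t).round(3),[((proj(C[n],W(p,t))[0]-px[n])*4).round() for n in px])
    a=tri([ray(C["top"],np.array((511,412))/4+px["top"]),ray(C["side"],np.array((250,303))/4+px["side"])]);print("pad tri",a)
    np.save("p.npy",p)
    for l,n,uv in(("tipbox","top",(214,210)),("bm","top",(344,167))): print(l,at_z(C[n],uv,.1))
E
python3 fit.py
```

```text
[ 0.7104 -0.011   0.1219] 6.987132887376622
[[-1.3 -2.5]
 [ 4.1 -2.5]
 [ 0.6 -0.8]
 [ 0.5  0.9]
 [-0.7  0.1]
 [ 0.4 -0.2]
 [-1.4  0.3]
 [-1.1 -5.5]
 [ 0.1 -0.2]]
pad [ 0.5178 -0.1989  0.296 ] [array([513., 409.]), array([247., 303.])]
padlow [ 0.487  -0.2026  0.193 ] [array([500., 463.]), array([207., 435.])]
cp [0.5757 0.0027 0.165 ] [array([245., 367.]), array([267., 278.])]
0 [ 0.54  -0.002  0.192] [array([252., 405.]), array([222., 259.])]
0.1 [0.54  0.002 0.192] [array([247., 406.]), array([221., 257.])]
0.2 [0.54  0.005 0.192] [array([243., 406.]), array([220., 254.])]
0.3 [0.54  0.009 0.192] [array([238., 405.]), array([220., 251.])]
0.4 [0.541 0.013 0.192] [array([234., 404.]), array([220., 249.])]
pad tri [ 0.51769632 -0.19744454  0.29467994]
tipbox [0.49086814 0.17035583 0.1       ]
bm [ 0.63136643 -0.29089339  0.1       ]
```

```bash
sed -i 's/("side",(630,355),(102,-121.5,156)),//; s/("top",(402,330)/("top",(410,332)/' fit.py; python3 fit.py
cat > plan.py <<'E'
from h import *
from fit import W
p=np.load("p.npy")
def rel(goals,s=None,cmd=None):
    """goals: list of (xyz world, tool-x heading deg); prints rows relative to the current pose"""
    s=s or ctrl.observe(); R=s["tool_rot"]; x=s["eef_pos"] if cmd is None else cmd
    h=np.rad2deg(np.arctan2(R[1,0],R[0,0]))
    for g,hd in goals:
        print((R.T@(np.array(g)-x)/.5).round(3).tolist(), round((((h-hd)+180)%360-180)/90,3))
def sweep(a,z,r=40,off=13.5):
    u=np.array([-np.cos(a),np.sin(a)]);t=np.array([np.sin(a),np.cos(a)])
    q=np.array([-132,30])+r*u-off*t
    return W(p,(q[0],q[1],z)), 90+np.rad2deg(p[2]-a)
E
python3 -c "
from plan import *
rel([sweep(-.25,235),sweep(-.25,172)])"
```

```text
[ 0.7098 -0.0101  0.1245] 7.1356916641680845
[[-1.5 -2.3]
 [ 1.9 -3. ]
 [ 0.4 -0.8]
 [ 0.2  1.1]
 [-0.7 -0. ]
 [ 0.1 -0.3]
 [-1.5  0.1]
 [-0.3 -0.3]]
pad [ 0.5178 -0.1984  0.296 ] [array([513., 409.]), array([247., 303.])]
padlow [ 0.487  -0.2023  0.193 ] [array([499., 463.]), array([206., 435.])]
cp [0.5751 0.0033 0.165 ] [array([244., 368.]), array([266., 278.])]
0 [ 0.539 -0.001  0.192] [array([251., 406.]), array([221., 259.])]
0.1 [0.539 0.002 0.192] [array([247., 406.]), array([220., 256.])]
0.2 [0.539 0.006 0.192] [array([242., 406.]), array([219., 254.])]
0.3 [0.54  0.01  0.192] [array([238., 406.]), array([219., 251.])]
0.4 [0.54  0.013 0.192] [array([234., 405.]), array([219., 248.])]
pad tri [ 0.51769632 -0.19744454  0.29467994]
tipbox [0.49086814 0.17035583 0.1       ]
bm [ 0.63136643 -0.29089339  0.1       ]
[-1.018, -0.72, -0.007] 0.506
[-1.018, -0.72, 0.119] 0.506
```

Emit:
servo_tool([
  [[-0.08,-0.05,-0.04,0.06,0],[-0.15,-0.1,-0.06,0.13,0],[-0.22,-0.15,-0.06,0.2,0],[-0.29,-0.2,-0.06,0.27,0],[-0.36,-0.25,-0.06,0.34,0],[-0.43,-0.3,-0.06,0.4,0],[-0.5,-0.35,-0.06,0.46,0],[-0.57,-0.4,-0.06,0.5,0]],
])

```text
time: 2.07
eef_pos: [0.3892, 0.226, 0.2616]
tool_rot: [[-0.371, 0.929, 0.001], [0.929, 0.371, 0.0], [0.0, 0.001, -1.0]]
ft_force: [0.1, 0.7, 0.5]
width: 0.004
gripper_force: 0.0
```

```bash
python3 -c "
from plan import *
rel([sweep(-.25,240),sweep(-.25,172)]);print(ctrl.observe()['joints'])"
```

```text
[-0.578, 0.1, 0.043] 0.003
[-0.578, 0.1, 0.179] 0.003
[2.54705665e+01 2.82885131e+00 9.99001511e+01 1.37391504e-03
 7.72320422e+01 3.71913480e+00]
```

Emit:
servo_tool([
  [[-0.08,0.01,0.0,0,0],[-0.15,0.02,0,0,0],[-0.22,0.03,0,0,0],[-0.3,0.05,0,0,0],[-0.38,0.06,0.02,0,0],[-0.46,0.08,0.04,0,0],[-0.54,0.1,0.04,0,0],[-0.54,0.1,0.04,0,0]],
])

```text
time: 2.73
eef_pos: [0.5385, -0.0087, 0.2401]
tool_rot: [[-0.371, 0.929, -0.001], [0.929, 0.371, -0.001], [-0.0, -0.001, -1.0]]
ft_force: [-0.6, -0.1, 0.3]
width: 0.004
gripper_force: 0.0
```

```bash
python3 -c "
from plan import *
import cv2
rel([sweep(-.25,240),sweep(-.25,172)])
A=[]
for n,(x,y) in dict(side=(190,110),top=(200,110)).items():
    f=ctrl.camera(n)['frame'];A.append(cv2.resize(f[y:y+120,x:x+120,::-1],(400,400),interpolation=cv2.INTER_CUBIC))
cv2.imwrite('pics/a1.png',np.hstack(A))
print(ctrl.observe()['eef_pos'])"
```

```text
[-0.032, -0.003, 0.0] 0.004
[-0.032, -0.003, 0.136] 0.004
[ 0.5365976  -0.00479322  0.24070121]
```

View pics/a1.png

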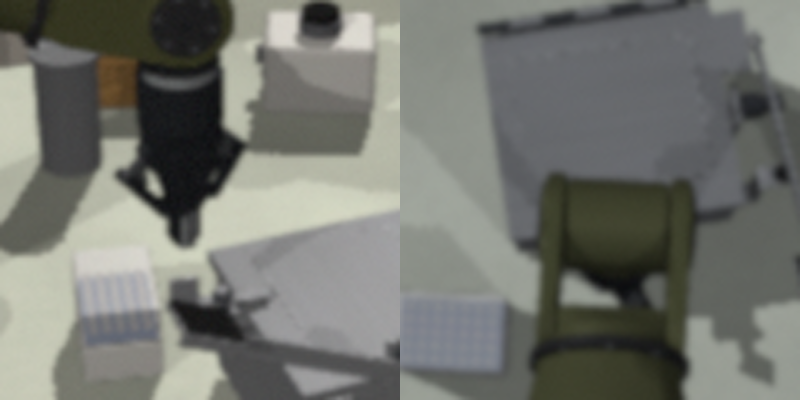

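The side view shows the shut fingers at about (183,240) just above the tab at (185,290), and the lid still shut. I'll shift right and descend beside the tab.

Emit:
servo_tool([
  [[-0.035,-0.003,0.0,0,0],[-0.035,-0.003,0,0,0],[-0.035,-0.003,0,0,0],[-0.035,-0.003,0.04,0,0],[-0.035,-0.003,0.08,0,0],[-0.035,-0.003,0.11,0,0],[-0.035,-0.003,0.135,0,0],[-0.035,-0.003,0.135,0,0]],
])

```text
time: 3.5
eef_pos: [0.5402, -0.0191, 0.1717]
tool_rot: [[-0.376, 0.927, -0.004], [0.927, 0.376, 0.001], [0.002, -0.003, -1.0]]
ft_force: [-0.1, -0.1, 0.0]
width: 0.0
gripper_force: 0.0
```

```bash
python3 -c "
from plan import *
rel([sweep(a,172) for a in np.arange(-.15,.6,.1)]);print(ctrl.observe()['eef_pos'],ctrl.observe()['ft_force'],sweep(-.25,172))
c=ctrl.camera('side')
cv2.imwrite('pics/a2.png',cv2.resize(c['frame'][130:250,190:350,::-1],(800,600),interpolation=cv2.INTER_CUBIC))"
```

```text
[-0.003, -0.001, -0.001] 0.071
[0.006, -0.002, -0.001] 0.134
[0.014, -0.003, -0.001] 0.198
[0.022, -0.002, -0.001] 0.262
[0.031, -0.001, -0.001] 0.325
[0.039, 0.001, -0.001] 0.389
[0.047, 0.003, -0.001] 0.453
[0.055, 0.007, -0.001] 0.516
[ 0.54018056 -0.01911864  0.17167931] [-0.05033756 -0.08306979  0.04108216] (array([ 0.54285399, -0.02391737,  0.172     ]), np.float64(111.45963654243866))
```

View pics/a2.png

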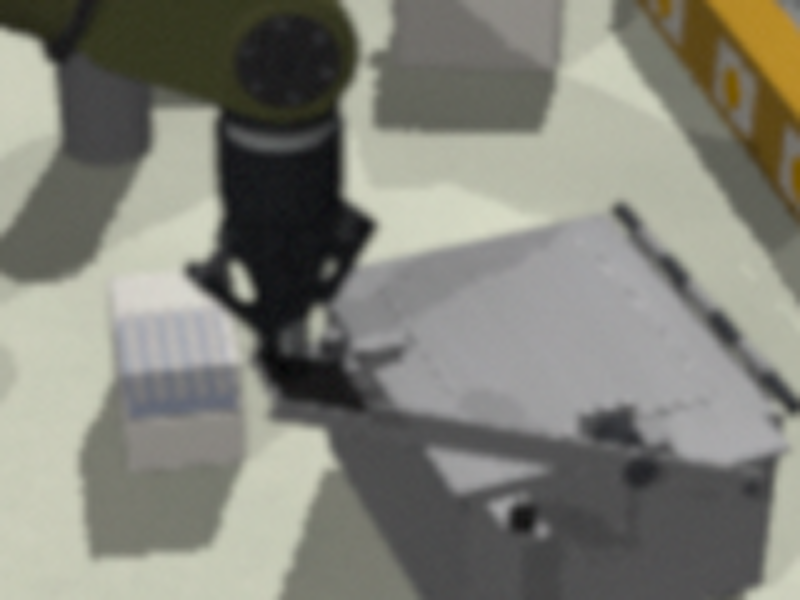

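The fingers are down on the near (right) side of the tab, around (300,335), with no contact yet. I'll sweep in an arc about the bolt.

Emit:
servo_tool([
  [[-0.003,-0.001,0,0.07,0],[0.001,-0.002,0,0.1,0],[0.006,-0.002,0,0.135,0],[0.01,-0.002,0,0.165,0],[0.014,-0.003,0,0.2,0],[0.018,-0.002,0,0.23,0],[0.022,-0.002,0,0.26,0],[0.022,-0.002,0,0.26,0]],
])

```text
time: 4.22
eef_pos: [0.5366, -0.0098, 0.1752]
tool_rot: [[0.025, 1.0, 0.002], [1.0, -0.025, -0.0], [0.0, 0.002, -1.0]]
ft_force: [0.0, -0.4, 0.2]
width: 0.001
gripper_force: 0.0
```

```bash
python3 -c "
from plan import *
rel([sweep(a,172) for a in np.arange(.15,.76,.1)]);print(sweep(.15,172))"
```

```text
[0.001, -0.004, 0.006] 0.0
[0.009, -0.006, 0.006] 0.064
[0.018, -0.007, 0.006] 0.127
[0.026, -0.008, 0.006] 0.191
[0.034, -0.008, 0.006] 0.255
[0.043, -0.007, 0.006] 0.318
[0.051, -0.005, 0.006] 0.382
(array([ 0.5348114 , -0.00919681,  0.172     ]), np.float64(88.54132473720574))
```

Emit:
servo_tool([
  [[0.005,-0.005,0.003,0.03,0],[0.009,-0.006,0.003,0.064,0],[0.014,-0.006,0.003,0.095,0],[0.018,-0.007,0.003,0.127,0],[0.026,-0.008,0.003,0.19,0],[0.034,-0.008,0.003,0.255,0],[0.043,-0.007,0.003,0.32,0],[0.043,-0.007,0.003,0.32,0]],
])

```text
time: 4.88
eef_pos: [0.5336, 0.0117, 0.1732]
tool_rot: [[0.505, 0.863, 0.001], [0.863, -0.505, 0.0], [0.001, 0.001, -1.0]]
ft_force: [-0.7, 0.5, -0.7]
width: -0.001
gripper_force: 0.0
```

```bash
python3 -c "
from plan import *
rel([sweep(a,172) for a in np.arange(.65,1.26,.1)]);print(sweep(.65,172))"
```

```text
[0.0, 0.0, 0.002] -0.002
[0.008, -0.002, 0.002] 0.061
[0.017, -0.004, 0.002] 0.125
[0.025, -0.004, 0.002] 0.189
[0.033, -0.004, 0.002] 0.252
[0.042, -0.003, 0.002] 0.316
[0.05, -0.001, 0.002] 0.38
(array([0.53376661, 0.01166621, 0.172     ]), np.float64(59.89343498066457))
```

Emit:
servo_tool([
  [[0.008,-0.002,0.002,0.06,0],[0.012,-0.003,0.002,0.095,0],[0.017,-0.004,0.002,0.125,0],[0.025,-0.004,0.002,0.19,0],[0.033,-0.004,0.002,0.25,0],[0.042,-0.003,0.002,0.315,0],[0.05,-0.001,0.002,0.38,0],[0.05,-0.001,0.002,0.38,0]],
])

```text
time: 5.55
eef_pos: [0.5459, 0.0332, 0.1718]
tool_rot: [[0.901, 0.433, 0.001], [0.433, -0.901, 0.0], [0.001, 0.0, -1.0]]
ft_force: [0.6, 0.8, -0.1]
width: -0.001
gripper_force: 0.0
```

```bash
python3 -c "
from plan import *
rel([sweep(a,172) for a in np.arange(1.25,1.56,.05)]);print(sweep(1.25,172))
c=ctrl.camera('side')
cv2.imwrite('pics/a3.png',cv2.resize(c['frame'][130:250,190:350,::-1],(800,600),interpolation=cv2.INTER_CUBIC))"
```

```text
[-0.0, -0.001, -0.0] 0.001
[0.004, -0.002, -0.0] 0.033
[0.008, -0.003, -0.0] 0.065
[0.012, -0.004, -0.0] 0.097
[0.016, -0.004, -0.0] 0.129
[0.021, -0.005, -0.0] 0.161
[0.025, -0.005, -0.0] 0.192
(array([0.54572831, 0.0335639 , 0.172     ]), np.float64(25.515967272815175))
```

View pics/a3.png

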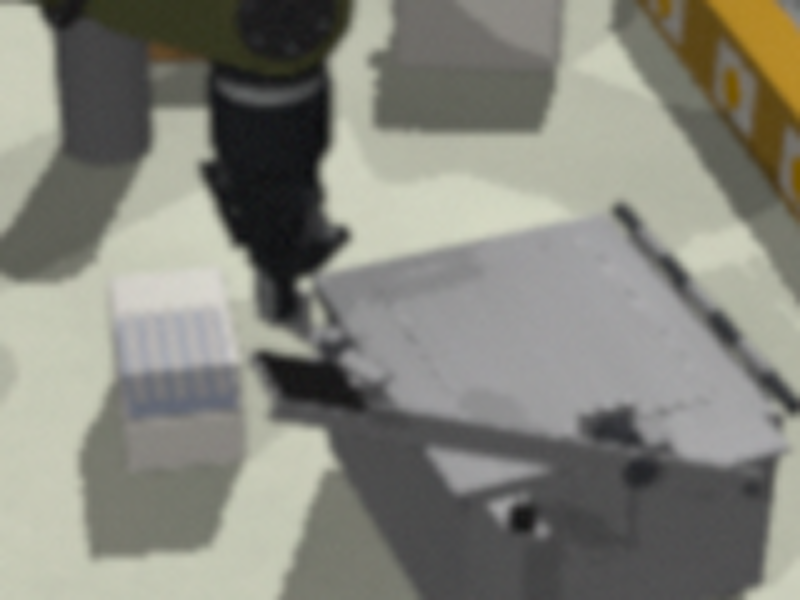

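The catch is following: its nose has moved off the lid to about (370,370), with the tab behind the fingers near (310,310). Continuing gently to the stop.

Emit:
servo_tool([
  [[0.004,-0.002,0,0.033,0],[0.008,-0.003,0,0.065,0],[0.012,-0.004,0,0.095,0],[0.016,-0.004,0,0.13,0],[0.021,-0.005,0,0.16,0],[0.023,-0.005,0,0.18,0],[0.024,-0.005,0,0.18,0],[0.024,-0.005,0,0.18,0]],
])

```text
time: 6.27
eef_pos: [0.5553, 0.0401, 0.1715]
tool_rot: [[0.986, 0.169, 0.0], [0.169, -0.986, -0.0], [0.0, 0.0, -1.0]]
ft_force: [-0.6, 0.5, -0.4]
width: -0.003
gripper_force: 0.3
```

Emit:
servo_tool([
  [[0.002,0,0,0,0],[0.004,0,0,0,0],[0.006,0,0,0,0],[0.006,0,0,0,0],[0.006,0,0,0,0]],
])

```text
time: 6.68
eef_pos: [0.5582, 0.0407, 0.1714]
tool_rot: [[0.986, 0.165, -0.0], [0.165, -0.986, -0.0], [-0.0, 0.0, -1.0]]
ft_force: [-4.9, -0.0, 2.8]
width: -0.001
gripper_force: 2.1
```

Force jumped to about 5 N, so the catch is at its stop. Now I'll retreat and check.

Emit:
servo_tool([
  [[-0.04,0,0,0,0],[-0.08,0,0,0,0],[-0.1,0,-0.04,0,0],[-0.1,0,-0.12,0,0],[-0.1,0,-0.2,0,0],[-0.1,0,-0.28,0,0],[-0.1,0,-0.36,0,0],[-0.1,0,-0.36,0,0]],
])

```text
time: 7.35
eef_pos: [0.5103, 0.0325, 0.3594]
tool_rot: [[0.986, 0.164, 0.012], [0.164, -0.986, -0.0], [0.012, 0.002, -1.0]]
ft_force: [-0.4, -0.3, 0.0]
width: -0.003
gripper_force: 0.0
```

```bash
python3 -c "
from plan import *
h=90+np.rad2deg(p[2])-90
s=ctrl.observe();print(s['eef_pos'])
rel([(W(p,(-214,-163,350)),h),(W(p,(-214,-163,300)),h)])
A=[]
for n,(x,y) in dict(side=(220,160),top=(220,130)).items():
    f=ctrl.camera(n)['frame'];A.append(cv2.resize(f[y:y+80,x:x+80,::-1],(400,400),interpolation=cv2.INTER_CUBIC))
cv2.imwrite('pics/a4.png',np.hstack(A))"
```

```text
[0.51025821 0.03251567 0.35937544]
[-0.061, 0.458, 0.019] 0.026
[-0.063, 0.458, 0.119] 0.026
```

View pics/a4.png

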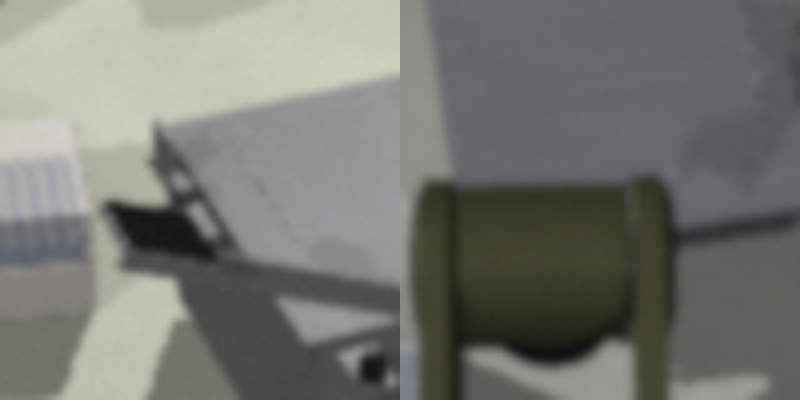

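The catch now lies along the bin's front edge, from (155,130) to (215,235), clear of the shut lid. Next, the pad.

Emit:
servo_tool([
  [[0,0.08,0,0,0],[0,0.16,0,0,0],[-0.02,0.24,0,0.026,0],[-0.03,0.32,0,0.026,0],[-0.05,0.39,0,0.026,0],[-0.061,0.458,0.02,0.026,0],[-0.061,0.458,0.06,0.026,0],[-0.061,0.458,0.08,0.026,0]],
])

```text
time: 8.12
eef_pos: [0.5156, -0.1997, 0.3075]
tool_rot: [[0.993, 0.121, -0.004], [0.121, -0.993, 0.002], [-0.004, -0.002, -1.0]]
ft_force: [0.5, 0.4, -0.4]
width: -0.004
gripper_force: 0.0
```

```bash
cat >> plan.py <<'E'
def pad(th):
    f=.45-th; return W(p,(-20-225*np.cos(f)+19*np.sin(f),-163,181+225*np.sin(f)+19*np.cos(f)))
H=np.rad2deg(p[2])
E
python3 -c "
from plan import *
s=ctrl.observe();print(s['eef_pos'],pad(0),pad(.48))
rel([(pad(t),H) for t in np.arange(0,.49,.06)])
A=[]
for n,(x,y) in dict(side=(220,160),top=(260,130)).items():
    f=ctrl.camera(n)['frame'];A.append(cv2.resize(f[y:y+80,x:x+80,::-1],(400,400),interpolation=cv2.INTER_CUBIC))
cv2.imwrite('pics/a5.png',np.hstack(A))"
```

```text
[ 0.51556803 -0.19968452  0.30746903] [ 0.51741794 -0.19845236  0.29597574] [ 0.48652665 -0.20231962  0.19324246]
[0.004, -0.002, 0.023] -0.002
[-0.009, -0.002, 0.047] -0.002
[-0.02, -0.002, 0.071] -0.002
[-0.031, -0.002, 0.096] -0.002
[-0.039, -0.002, 0.122] -0.002
[-0.046, -0.001, 0.148] -0.002
[-0.051, -0.001, 0.175] -0.002
[-0.055, -0.001, 0.202] -0.002
[-0.057, -0.001, 0.229] -0.002
```

View pics/a5.png

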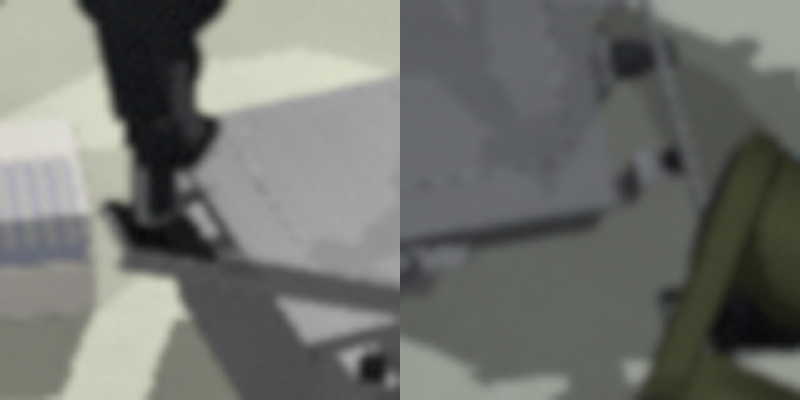

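The fingertips sit just over the middle of the pad, at (155,215) in the side view. Pressing down along the pad's arc.

Emit:
servo_tool([
  [[0.004,-0.002,0.015,0,0],[0,-0.002,0.03,0,0],[-0.006,-0.002,0.045,0,0],[-0.012,-0.002,0.058,0,0],[-0.02,-0.002,0.071,0,0],[-0.026,-0.002,0.084,0,0],[-0.031,-0.002,0.096,0,0],[-0.031,-0.002,0.096,0,0]],
])

```text
time: 8.88
eef_pos: [0.5019, -0.1985, 0.2642]
tool_rot: [[0.992, 0.125, 0.004], [0.125, -0.992, -0.001], [0.004, 0.002, -1.0]]
ft_force: [8.0, 0.8, 10.4]
width: -0.003
gripper_force: 6.4
```

```bash
python3 -c "
from plan import *
rel([(pad(t),H) for t in np.arange(.18,.49,.06)])"
```

```text
[-0.004, 0.004, 0.01] 0.001
[-0.013, 0.004, 0.035] 0.001
[-0.02, 0.004, 0.061] 0.001
[-0.026, 0.004, 0.088] 0.001
[-0.03, 0.003, 0.115] 0.001
[-0.032, 0.003, 0.142] 0.001
```

Emit:
servo_tool([
  [[-0.005,0.002,0.016,0,0],[-0.009,0.002,0.032,0,0],[-0.014,0.002,0.048,0,0],[-0.018,0.002,0.064,0,0],[-0.022,0.002,0.082,0,0],[-0.026,0.002,0.1,0,0],[-0.028,0.002,0.118,0,0],[-0.028,0.002,0.136,0,0]],
])

```text
time: 9.55
eef_pos: [0.4878, -0.2008, 0.1967]
tool_rot: [[0.992, 0.125, 0.003], [0.125, -0.992, -0.0], [0.003, 0.001, -1.0]]
ft_force: [-7.9, 4.7, 14.4]
width: 0.0
gripper_force: 7.2
```

Emit:
servo_tool([
  [[0,0,0.004,0,0],[0,0,0.008,0,0],[0,0,0.008,0,0],[0,0,0.008,0,0],[0,0,0.008,0,0],[0,0,0.008,0,0],[0,0,0.008,0,0],[0,0,0.008,0,0]],
])

```text
time: 10.22
eef_pos: [0.4875, -0.2009, 0.1925]
tool_rot: [[0.992, 0.125, 0.001], [0.125, -0.992, -0.0], [0.001, 0.0, -1.0]]
ft_force: [-5.5, 4.8, 12.1]
width: -0.001
gripper_force: 5.5
```

```bash
python3 -c "
from plan import *
s=ctrl.observe();print(s['eef_pos'],s['ft_force'],pad(.48))
c=ctrl.camera('side')
cv2.imwrite('pics/a6.png',cv2.resize(c['frame'][130:250,190:350,::-1],(800,600),interpolation=cv2.INTER_CUBIC))"
```

```text
[ 0.48746404 -0.20092234  0.19251169] [-5.54435728  4.79870334 12.06079888] [ 0.48652665 -0.20231962  0.19324246]
```

View pics/a6.png

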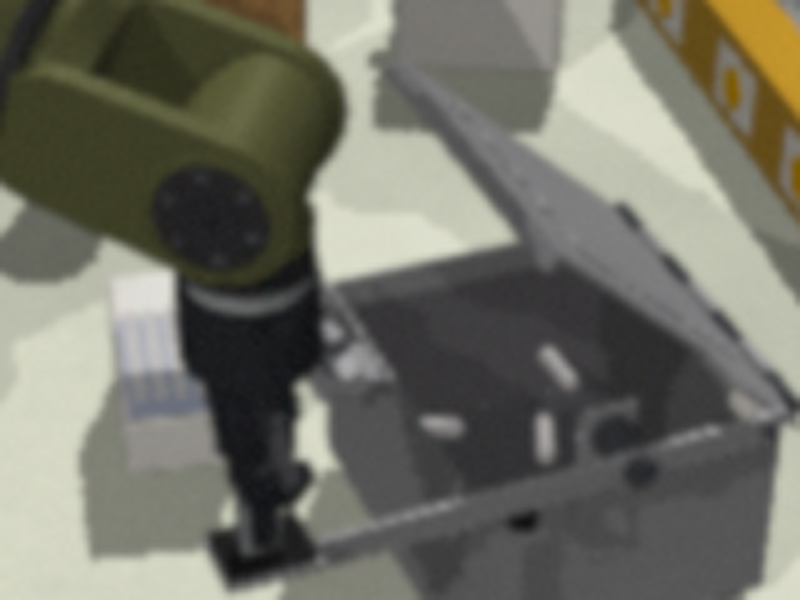

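The lid stands open, the lever is about level, and the fingers are on the pad at (260,545). I'll press a few millimetres further to feel the buffer, then hold.

Emit:
servo_tool([
  [[0,0,0.003,0,0],[0,0,0.006,0,0],[0,0,0.008,0,0],[0,0,0.008,0,0],[0,0,0.008,0,0],[0,0,0.008,0,0],[0,0,0.008,0,0],[0,0,0.008,0,0]],
])

```text
time: 10.93
eef_pos: [0.4874, -0.201, 0.1894]
tool_rot: [[0.992, 0.125, 0.002], [0.125, -0.992, -0.001], [0.002, 0.001, -1.0]]
ft_force: [-9.9, 5.5, 20.5]
width: -0.002
gripper_force: 10.3
```

Force climbed from 12 to 20 N over 3 mm, so the lever is on its buffer.

```bash
python3 -c "
from rig import ctrl
print(ctrl.close_job())"
```

```text
the job is handed in; nothing more can be done
None
```

I turned the catch to its stop clear of the shut lid, pressed the lever down onto its buffer, and handed the job in at about 11 s with the lid fully up and the fingers holding the pad at about 20 N; no verdict came back.

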